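# Balance a door lever over the assembly jig

## Task

Lift the cap off the jig's spindle and stand it, open end down, in the grey parts tray. Then pick up the long lever handle, the one with the bent-back end, at its balance point and hold it level over the jig, with its rose centred about 3 cm above the spindle's tip and its bent-back end over the saddle, so that I can slip the spring onto the spindle. Finish while still holding it there, in the air and still, and leave everything else on the bench where it lies.

Things in the scene. Friction and masses are not known exactly. Their poses are not given: they have to be found in the camera images.
- lever: long steel door-lever handle, 0.45 kg, lying on its rose and bent-back end. Rose: disc 52 mm across, 12 thick; then a neck 24 mm across; on it the arm, a bar 16 mm wide, 38 to 54 mm above the underside, from x = -12 to 130 mm; its last 16 mm is bent down to the bench. The arm is hollow: it balances 29 mm from the neck's axis. Origin: centre of the rose's underside; x to the bent-back end, z up
- balance (a point): balance point of the long lever: in the middle of the arm's section, 29 mm along x from the lever's origin, 46 mm above its underside; axes as the lever's. The lever counts as taken there when gripped within 15 mm of it along the arm
- lever_end (a point): underside of the bent-back end, 122 mm along x from the lever's origin; axes as the lever's
- jig: fixed assembly jig: aluminium plate 190 x 80 mm, 12 thick, with an upright round spindle (10 mm across, 35 tall, under the cap at first) near one end and a saddle of two dark cheeks (24 mm apart, 30 tall) near the other. Origin: on the bench under the spindle; x towards the saddle, z up. The plate reaches from x = -40 to 150 mm
- spindle_tip (a point): tip of the spindle, 47 mm above the bench; axes as the jig's
- saddle (a point): middle of the saddle between its cheeks, level with their tops, 122 mm along the jig's x from the spindle, 42 mm above the bench
- cap: dark steel cap, a tube 28 mm across and 50 mm tall, closed on top, open below, 60 g; it stands loosely over the spindle on the jig's plate (bore 20 mm, 44 mm deep; raise it at least 37 mm to clear the spindle). Origin: centre of its open lower end, z to its closed top
- tray: fixed low grey square parts tray, 110 x 110 mm outside, walls 4 mm thick and 18 mm high, floor at most 5 mm above the bench, empty. Origin: centre of its underside
- short_lever: second, shorter steel lever handle: same rose and neck, straight arm 80 mm long WITHOUT a bent-back end. Leave alone. Origin under the rose, x along the arm
- padlock: brass padlock lying flat, 45 x 50 x 22 mm with steel shackle. Leave alone. Origin under the body
- lock_cylinder: brass profile lock cylinder, 60 x 17 x 31 mm. Leave alone. Origin under its middle
- door_knob: round brass door knob, 56 mm across, 60 mm high. Leave alone. Origin under its base
- screwdriver: screwdriver lying on the bench. Leave alone
- screw_jar: small glass jar, 60 mm across, 70 mm high. Leave alone. Origin under its base
- oil_bottle: white oil bottle, 44 mm across, 120 mm high. Leave alone. Origin under its base
Things that resemble listed ones, but are neither listed nor needed, are in the scene too. What is shaped like the lever but green or purple is not meant.

How it is judged:
By the outcome, as a careful person would: the job done as asked, in the order asked, and still so for the second after the job is handed in, while the arm keeps its last pose, push and grip.
It also fails if it takes over 53 s, if anything falls off the work surface, if the arm or the gripper's body presses on something with over 40 N, if the wrist force passes 120 N, or if a joint passes its speed limit or range.

## Robot

A 6-joint arm with a two-finger parallel gripper is mounted at the origin on the work surface. World frame = base frame: x ahead of the robot, y to its left, z up, the work surface at z = 0. Lengths are in mm, angles in degrees, forces in N, time in s.
With the tool pointing down it reaches from about 300 to 950 mm from the base axis. Payload 3.1 kg.
Tool frame: the origin (TCP) lies on the centre line of the jaws, within the pads' length; the fingertips stand 19 mm ahead of it and the grasp point (between the pads) is the TCP; z points along the fingers, y is the direction in which the jaws open and shut (so a half turn about z gives the same grasp; the last joint's range is limited). The gripper opens to 85 mm and grips with 20 to 120 N. Pads are 22 mm wide; open, the fingers measure 114 mm over their backs; the gripper's body (76 mm by 85 mm) begins 54 mm behind the grasp point. The pads swing forward as they close: fully open they stand 13 mm farther back than shut.
Start: joints at [67.454, 17.653, 93.61, -0, 68.738, -3.994], TCP at [198.883, 592.518, 250.272] pointing down, gripper open.
Joint ranges: [-175.34, 175.34], [-45.06, 112.39], [2.9, 150.54], [-68.45, 248.45], [3.09, 151.38], [-168.51, 168.51]. Speed limits (degrees/s): [159.86, 159.86, 180, 180, 180, 180].

## Interface

Orientations are given as a 3x3 rotation matrix whose columns are the frame's x, y, z axes.
In Python, from rig import env gives the robot as it stands.
- The arm moves only by the tool apply_moves, never from a script. Its arguments are lists of equal length, an entry for each row: "delta_rot": the turn, a rotation vector about the tool's x, y, z in rad, a list of three; "dp": the shift along the tool's x, y, z in m, a list of three; "claw": the opening in per cent of the stroke, from 0 (shut) to 100 (fully open). In form: {"delta_rot": [[wx, wy, wz], ...], "dp": [[dx, dy, dz], ...], "claw": [claw, ...]}. A call has 1 to 10 rows; each row shifts and turns the commanded pose from where the row before left it, along the tool's axes as they then stand; what a row does not reach is not made up. A row lasts 1/12 s, in which the tool goes at most 41.7 mm and 7.16 degrees, less where a joint would pass 70% of its speed; a pose out of reach is approached as far as the arm can. A call is refused whole if a number of a shift passes 0.0417 or a number of a turn 0.125, either way. A call with a gripper value outside its range is refused whole. The fingers move at their own pace and stop on an object; "newtons" is the grip in N (left out, the last holds). Time passes only in rows, so rows that do not move let the fingers close. It gives the time, the measured TCP pose, the force and the opening at its end, in the units of the state.
- env.observe(): the state, without advancing time (a new reading comes with each control period).
- env.snapshot(name): name is "scene" or "top" or "wrist"; returns the picture (384x512x3 uint8, red, green, blue); there is no depth.
- env.camera_model(name): a dict with "vertical_fov" (degrees; the focal length in pixels is half the picture's height over the tangent of half this angle, whatever the lens; pixels are square), "cx", "cy" (the principal point, pixels), "R" (3x3) and "t" (3): a world point X has camera coordinates R X + t; the wrist camera has in their place "hand_eye" (4x4, takes a point from camera to tool coordinates, whose origin is the TCP and whose axes are the flange's). Camera axes: x right, y down, z forward; pixel columns grow to the right and rows downward; lengths in mm; the calibration is good to about 2 mm. The wrist camera is an equidistant fisheye: a pixel r from the principal point sees the ray r / f radians off the axis. A picture is of the moment at which its call begins: read the wrist's pose just before it. camera_model takes no time and is no camera call.
- env.sign_off(): hands the job in, once; it reports no verdict.
The state is a dict: "t": time; "joints": joint angles; "qvel": joint speeds; "effort": joint torques, N m; "tcp_pos": TCP position; "ee_rot": TCP orientation; "contact_force": force on the tool from outside, world axes, zero at the start; "ft_torque": the same for the moment, N m; "finger_gap": finger opening in mm.
Only numpy, scipy, OpenCV 4.12 (cv2) and the standard library are available. Lean on these libraries where they do the work, as an engineer would, in place of code of your own. Each camera call takes 0.05 s, during which the arm holds its last target.

## Working session

There is one attempt and no reset: what is moved stays moved. The work goes in short steps, Python scripts to look and compute and a tool call to move; the robot and the scene stay as the last step left them, time stands still between calls to the robot, and variables do not carry over. Pictures are saved under pics/ and viewed, and the job is handed in when it is done.

Besides the shell and the picture viewer there is one more tool, called after "Call:" as name(argument=value, ...) on one line, values as JSON. apply_moves: Moves the arm, as the interface text tells. Its arguments: {"type":"object","properties":{"delta_rot":{"type":"array"},"dp":{"type":"array"},"claw":{"type":"array"},"newtons":{"type":"number"}},"required":["delta_rot","dp","claw"]}

```bash
mkdir -p pics; ls; python3 - <<'E'
from rig import env
import cv2
print(env.observe())
for n in ["scene","top","wrist"]:
    im=env.snapshot(n); cv2.imwrite(f"pics/{n}0.png",im[:,:,::-1])
    print(n,env.camera_model(n))
E
```

```text
pics
{'t': 0.0, 'joints': array([ 6.74549982e+01,  1.77059826e+01,  9.36872303e+01,  1.02923630e-03,
        6.87373733e+01, -3.99471538e+00]), 'qvel': array([-0.07202839,  0.03658774,  0.15335643, -0.06364461,  0.00326556,
        0.01862977]), 'effort': array([-3.45958715e-04, -4.15262425e+01, -2.76654983e+01, -3.67923312e-04,
        1.06248551e-02, -1.33931292e-05]), 'tcp_pos': array([198.5778161 , 591.81515227, 249.04999667]), 'ee_rot': array([[-9.48042646e-01,  3.18142027e-01, -8.89310292e-04],
       [ 3.18143222e-01,  9.48040340e-01, -2.09856150e-03],
       [ 1.75461421e-04, -2.27245384e-03, -9.99997403e-01]]), 'contact_force': array([-0.07034983,  0.21109421,  0.86313983]), 'ft_torque': array([-0.02073567,  0.03469902,  0.024446  ]), 'finger_gap': 85.2979790161819}
scene {'vertical_fov': 57.449029513626186, 'cx': 248.5051353309032, 'cy': 190.53633806186298, 'R': array([[ 0.89916184,  0.43733974,  0.01555423],
       [ 0.38090272, -0.76463987, -0.51984516],
       [-0.21545556,  0.47334958, -0.85411889]]), 't': array([-532.88832985, -154.15629441, 1032.29060072])}
top {'vertical_fov': 46.44949351172859, 'cx': 259.8579370317879, 'cy': 187.44810733595205, 'R': array([[ 0.01498998, -0.99986064, -0.00734846],
       [-0.98419415, -0.01345733, -0.17658081],
       [ 0.17645731,  0.00987925, -0.98425872]]), 't': array([ 46.67747832, 558.31142237, 921.02410003])}
wrist {'vertical_fov': 65.70646984690485, 'cx': 255.00529147786457, 'cy': 191.3927192327352, 'hand_eye': array([[ 3.50477188e-04, -9.50730218e-01, -3.10019242e-01,
         7.96116895e+01],
       [ 9.99999927e-01,  2.86599337e-04,  2.51592489e-04,
        -6.25953809e-01],
       [-1.50345273e-04, -3.10019308e-01,  9.50730249e-01,
        -1.22834542e+02],
       [ 0.00000000e+00,  0.00000000e+00,  0.00000000e+00,
         1.00000000e+00]])}
```

View pics/scene0.png

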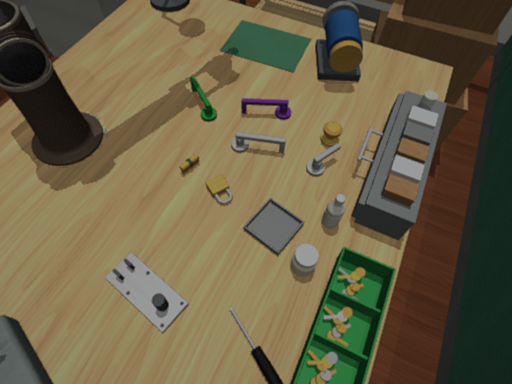

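View pics/top0.png

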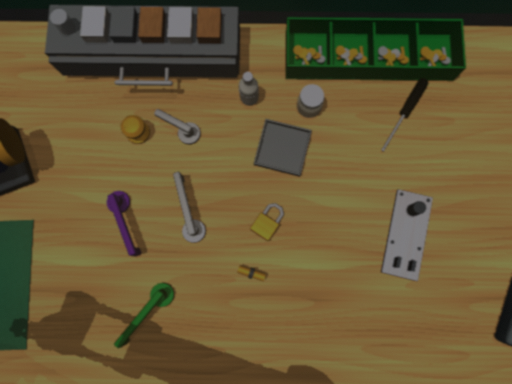

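View pics/wrist0.png

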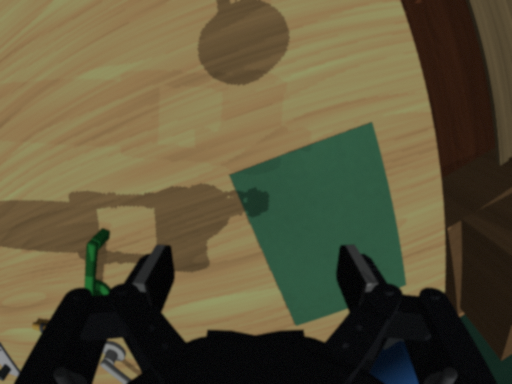

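Top view: the cap is at about (416,209) on the jig, with the saddle cheeks near (404,263). Lever candidates:
- Grey long lever: rose (194,231), end (179,176)
- Grey short lever: rose (189,133), no bent end
- Purple: (119,200)
- Green: (162,293)

The tray is at (283,147). I choose the grey long one and will check it in a close crop.

```bash
python3 - <<'E'
import cv2,numpy as np
t=cv2.imread("pics/top0.png"); s=cv2.imread("pics/scene0.png")
def crop(im,x0,y0,w,h,k,n):
    cv2.imwrite(n,cv2.resize(im[y0:y0+h,x0:x0+w],None,fx=k,fy=k,interpolation=cv2.INTER_CUBIC))
a=cv2.resize(t[165:250,155:240],None,fx=6,fy=6,interpolation=cv2.INTER_CUBIC)
cv2.imwrite("pics/c_lever.png",a)
crop(t,370,180,75,105,5.5,"pics/c_jig.png")
crop(t,245,110,80,75,6,"pics/c_tray.png")
b=cv2.resize(s[85:185,220:350],None,fx=6,fy=6,interpolation=cv2.INTER_CUBIC)
cv2.imwrite("pics/c_lever_s.png",b)
crop(s,95,240,105,95,6,"pics/c_jig_s.png")
E
```

```text
(no output)
```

View pics/c_lever.png

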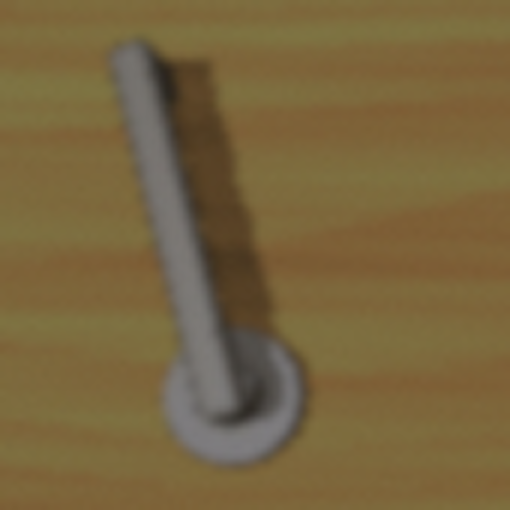

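View pics/c_jig.png

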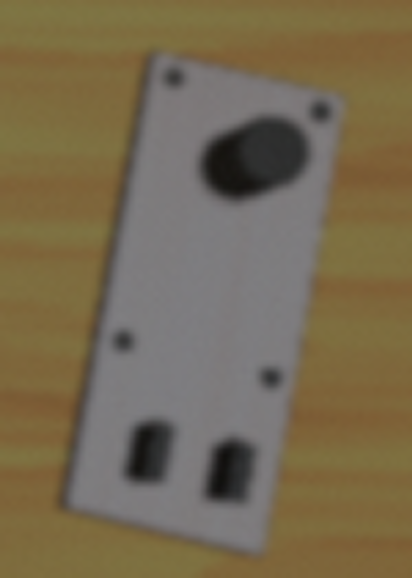

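View pics/c_lever_s.png

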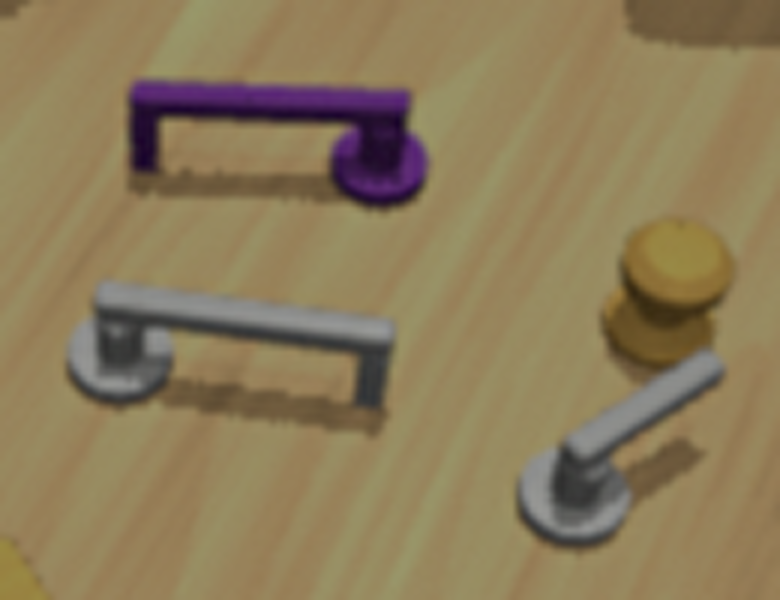

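View pics/c_jig_s.png

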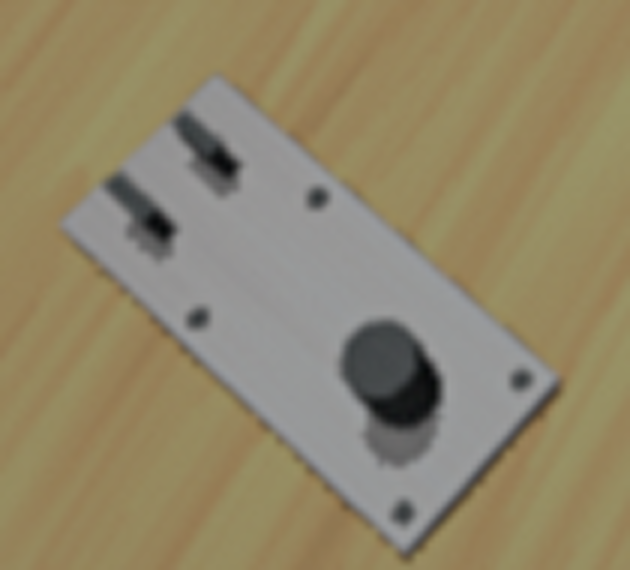

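View pics/c_tray.png

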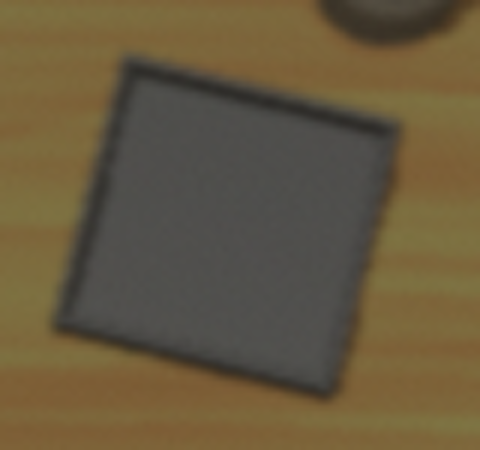

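Crop check: the grey lever is straight-armed with a clear bent-back end (scene crop (375,370)), so it is the right one. The other grey one has no bent end. Next I fit poses from both cameras.

```bash
cat > h.py <<'E'
import numpy as np
from rig import env
from scipy.optimize import least_squares
def cam(n):
    c=env.camera_model(n); c['f']=192/np.tan(np.radians(c['vertical_fov'])/2); return c
C={n:cam(n) for n in("scene","top")}
def proj(n,X):
    c=C[n]; p=c['R']@np.array(X,float)+c['t']; return np.array([c['f']*p[0]/p[2]+c['cx'],c['f']*p[1]/p[2]+c['cy']])
def ray(n,u,z):
    c=C[n]; d=c['R'].T@np.array([(u[0]-c['cx'])/c['f'],(u[1]-c['cy'])/c['f'],1]); o=-c['R'].T@c['t']
    return o+d*(z-o[2])/d[2]
def uc(px,off,k): return (np.array(px)+.5)/k-.5+np.array(off)
def Rz(a): c,s=np.cos(a),np.sin(a); return np.array([[c,-s,0],[s,c,0],[0,0,1]])
def fit(obs,x0):
    # obs: (cam, local pt, pixel)
    def r(p): return np.concatenate([proj(n,Rz(p[2])@np.array(l,float)+[p[0],p[1],0])-u for n,l,u in obs])
    s=least_squares(r,x0,loss='soft_l1'); return s.x,np.round(s.fun if False else r(s.x),1)
E
cat > fit0.py <<'E'
from h import *
T=lambda p:uc(p,(370,180),5.5); S=lambda p:uc(p,(95,240),6)
# jig: corners
print("cap",ray("top",T((273,151)),62),ray("scene",S((380,360)),62))
for n,ps,f in(("top",[(152,53),(345,97),(263,552),(65,507)],T),("scene",[(217,73),(560,382),(407,557),(62,223)],S)):
    q=[ray(n,f(p),12)for p in ps];print(n,np.round(q,0).tolist(),[round(np.linalg.norm(q[i]-q[i-1]))for i in range(4)])
# jig corners: top img: cap end is up (crop top): corners 0,1 at x=-40; 2,3 at x=150
tq=[ray("top",T(p),12) for p in [(152,53),(345,97),(263,552),(65,507)]]
yaw=np.arctan2(*((tq[2]+tq[3]-tq[0]-tq[1])[:2][::-1]))
L=lambda x,y,z=12:(x,y,z)
m=(sum(tq)/4)-Rz(yaw)@[55,0,0]
# side: sign of y for corner0
def side(q): return np.sign((Rz(-yaw)@(q-m))[1])*40
obs=[("top",L(x,side(q)),T(p)) for x,q,p in zip((-40,-40,150,150),tq,[(152,53),(345,97),(263,552),(65,507)])]
sp=[(217,73),(560,382),(407,557),(62,223)]
for p in sp:
    q=ray("scene",S(p),12); l=Rz(-yaw)@(q-m); obs.append(("scene",L(-40 if l[0]<55 else 150,40*np.sign(l[1])),S(p)))
print("jig both",fit(obs,[m[0],m[1],yaw])); 
print("jig top",fit(obs[:4],[m[0],m[1],yaw])[0],"scene",fit(obs[4:],[m[0],m[1],yaw])[0])
# tray
U=lambda p:uc(p,(245,110),6)
q=[ray("top",U(p),18)for p in[(123,62),(400,125),(335,395),(57,328)]]
print("tray",np.round(np.mean(q,0)),[round(np.linalg.norm(q[i]-q[i-1]))for i in range(4)], np.degrees(np.arctan2(*(q[3]-q[0])[:2][::-1])))
# lever
V=lambda p:uc(p,(155,165),6); W=lambda p:uc(p,(220,85),6)
print("rose",ray("top",V((235,397)),12),ray("scene",W((120,350)),12))
print("end top",ray("top",V((131,42)),54),"near",ray("top",V((222,415)),54),ray("scene",W((388,325)),54),ray("scene",W((105,289)),54))
E
python3 fit0.py
```

```text
cap [ 517.82225481 -283.9202771    62.        ] [ 518.76411397 -283.80946947   62.        ]
top [[565.0, -254.0, 12.0], [547.0, -332.0, 12.0], [365.0, -290.0, 12.0], [381.0, -212.0, 12.0]] [188, 80, 187, 79]
scene [[381.0, -212.0, 12.0], [567.0, -255.0, 12.0], [550.0, -331.0, 12.0], [365.0, -288.0, 12.0]] [78, 190, 78, 190]
jig both (array([ 518.74516014, -284.10036539,    2.91526813]), array([ 0. , -0.9,  0.1, -0.6, -0.1,  0.7, -0.5, -0.1,  0.1, -0. ,  0.3,
       -0.5, -0.5,  0.1, -0.7,  0.4]))
jig top [ 518.30099222 -284.14456501    2.91829797] scene [ 519.18021662 -284.04581894    2.91172697]
tray [657.   4.  18.] [108, 109, 109, 108] 167.37408060430678
rose [464.72252542 200.32653035  12.        ] [464.97647834 202.79822407  12.        ]
end top [589.44893487 236.83075644  54.        ] near [454.9807827 198.1074348  54.       ] [584.86953166 241.40449389  54.        ] [457.89938369 201.84113029  54.        ]
```

Both cameras agree within about 1 mm:
- Jig: (518.6, -284), yaw 167°
- Cap: on the spindle at the jig origin
- Tray: (657, 4)
- Lever: origin about (465, 201), yaw about 16.5°

First I move towards the cap.

Call:
apply_moves(delta_rot=[[0,0,0],[0,0,0],[0,0,0],[0,0,0],[0,0,0],[0,0,0],[0,0,0],[0,0,0],[0,0,0],[0,0,0]], dp=[[-0.006,-0.0075,0],[-0.012,-0.015,0],[-0.02,-0.025,0],[-0.02,-0.025,0],[-0.02,-0.025,0],[-0.02,-0.025,0],[-0.02,-0.025,0],[-0.02,-0.025,0],[-0.02,-0.025,0],[-0.02,-0.025,0]], claw=[100,100,100,100,100,100,100,100,100,100], newtons=40)

```text
t: 0.98
tcp_pos: [296.8, 322.7, 250.1]
ee_rot: [[-0.948, 0.318, 0.0], [0.318, 0.948, -0.0], [-0.0, -0.0, -1.0]]
contact_force: [0.9, -0.0, -0.1]
finger_gap: 85.0
```

Call:
apply_moves(delta_rot=[[0,0,0],[0,0,0],[0,0,0],[0,0,0],[0,0,0],[0,0,0],[0,0,0],[0,0,0],[0,0,0],[0,0,0]], dp=[[-0.02,-0.025,0],[-0.02,-0.025,0],[-0.02,-0.025,0],[-0.02,-0.025,0],[-0.02,-0.025,0],[-0.02,-0.025,0],[-0.02,-0.025,0],[-0.02,-0.025,0],[-0.02,-0.025,0],[-0.02,-0.025,0]], claw=[100,100,100,100,100,100,100,100,100,100])

```text
t: 1.82
tcp_pos: [406.5, 22.4, 250.3]
ee_rot: [[-0.948, 0.319, 0.0], [0.319, 0.948, -0.0], [-0.0, -0.0, -1.0]]
contact_force: [-0.2, -0.2, -0.1]
finger_gap: 85.3
```

Call:
apply_moves(delta_rot=[[0,0,0],[0,0,0],[0,0,0],[0,0,0],[0,0,0],[0,0,0],[0,0,0],[0,0,0],[0,0,0],[0,0,0]], dp=[[-0.02,-0.025,0.01],[-0.02,-0.025,0.01],[-0.02,-0.025,0.01],[-0.02,-0.025,0.01],[-0.02,-0.025,0.01],[-0.02,-0.025,0.01],[-0.02,-0.025,0.01],[-0.02,-0.025,0.01],[-0.01,-0.015,0],[0,0,0]], claw=[100,100,100,100,100,100,100,100,100,100])

```text
t: 2.65
tcp_pos: [499.8, -237.3, 169.7]
ee_rot: [[-0.947, 0.321, 0.0], [0.321, 0.947, -0.002], [-0.001, -0.001, -1.0]]
contact_force: [0.3, 0.5, 1.1]
finger_gap: 85.3
```

Call:
apply_moves(delta_rot=[[0,0,0],[0,0,0],[0,0,0],[0,0,0],[0,0,0]], dp=[[-0.0164,-0.0191,0],[-0.0164,-0.0191,0],[0,0,0.02],[0,0,0.02],[0,0,0]], claw=[100,100,100,100,100])

```text
t: 3.07
tcp_pos: [515.1, -278.1, 126.5]
ee_rot: [[-0.948, 0.319, -0.007], [0.319, 0.948, 0.005], [0.008, 0.002, -1.0]]
contact_force: [-0.3, 1.4, -0.7]
finger_gap: 85.3
```

```bash
python3 - <<'E'
from rig import env
import cv2
o=env.observe();print(o['tcp_pos'],o['t'])
cv2.imwrite("pics/w1.png",env.snapshot("wrist")[:,:,::-1])
E
```

```text
[ 515.13686304 -278.14492993  126.48432017] 3.0667
```

View pics/w1.png

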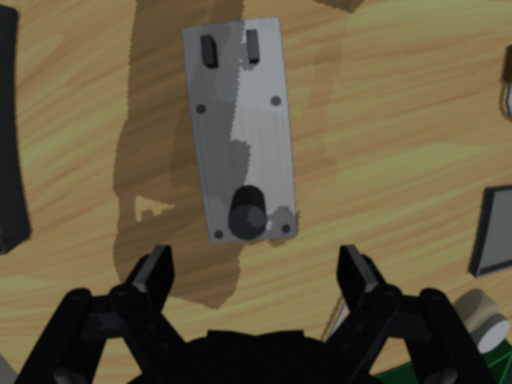

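The wrist view shows the cap top at about (248,220), close to the finger midline. The arm was still settling, so I take two still rows and read the pose.

Call:
apply_moves(delta_rot=[[0,0,0],[0,0,0],[0,0,0]], dp=[[0,0,0],[0,0,0],[0,0,0]], claw=[100,100,100])

```text
t: 3.37
tcp_pos: [519.4, -280.4, 131.9]
ee_rot: [[-0.948, 0.318, 0.002], [0.318, 0.948, -0.001], [-0.003, -0.001, -1.0]]
contact_force: [0.8, -0.9, -0.1]
finger_gap: 85.2
```

```bash
cat >> h.py <<'E'
import cv2
def wproj(X,o):
    c=env.camera_model("wrist"); f=192/np.tan(np.radians(c['vertical_fov'])/2); H=c['hand_eye']
    pt=o['ee_rot'].T@(np.array(X,float)-o['tcp_pos']); p=H[:3,:3].T@(pt-H[:3,3])
    rho=np.hypot(p[0],p[1]); th=np.arctan2(rho,p[2]); return np.array([c['cx'],c['cy']])+f*th*p[:2]/rho
def wray(u,o,z):
    c=env.camera_model("wrist"); f=192/np.tan(np.radians(c['vertical_fov'])/2); H=c['hand_eye']
    d=np.array(u,float)-[c['cx'],c['cy']]; r=np.hypot(*d); th=r/f
    v=np.array([d[0]/r*np.sin(th),d[1]/r*np.sin(th),np.cos(th)])
    v=o['ee_rot']@H[:3,:3]@v; s=o['ee_rot']@H[:3,3]+o['tcp_pos']; return s+v*(z-s[2])/v[2]
E
python3 - <<'E'
from h import *
o=env.observe(); print(o['tcp_pos'],o['ee_rot'].round(3).tolist())
im=env.snapshot("wrist")[:,:,::-1]; cv2.imwrite("pics/w2.png",im)
cv2.imwrite("pics/w2c.png",cv2.resize(im[140:260,180:320],None,fx=5,fy=5,interpolation=cv2.INTER_CUBIC))
print(wproj([518.6,-284,62],o), np.round(wray((248,220),o,62)))
E
```

```text
[ 519.42742707 -280.3773864   131.89529956] [[-0.948, 0.318, 0.002], [0.318, 0.948, -0.001], [-0.003, -0.001, -1.0]]
[250.60168052 214.38789663] [ 522. -287.   62.]
```

View pics/w2c.png

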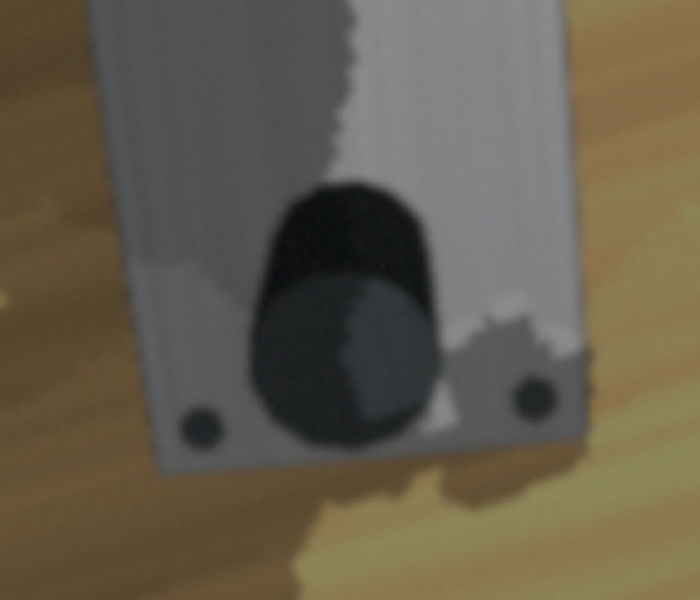

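The cap's top centre is at (249,212), against (250.6,214.4) predicted, so the match is within about 1.5 mm. I descend and grip.

Call:
apply_moves(delta_rot=[[0,0,0],[0,0,0],[0,0,0],[0,0,0],[0,0,0],[0,0,0],[0,0,0],[0,0,0]], dp=[[-0.0005,-0.0035,0.01],[0,0,0.015],[0,0,0.02],[0,0,0.02],[0,0,0.012],[0,0,0.004],[0,0,0],[0,0,0]], claw=[100,100,100,100,100,100,100,100])

```text
t: 4.08
tcp_pos: [518.3, -284.1, 49.6]
ee_rot: [[-0.948, 0.318, 0.001], [0.318, 0.948, -0.0], [-0.001, -0.0, -1.0]]
contact_force: [-0.9, 0.2, -0.0]
finger_gap: 85.2
```

Call:
apply_moves(delta_rot=[[0,0,0],[0,0,0],[0,0,0],[0,0,0],[0,0,0],[0,0,0],[0,0,0],[0,0,0]], dp=[[0,0,0],[0,0,0],[0,0,0],[0,0,0],[0,0,0],[0,0,0],[0,0,0],[0,0,0]], claw=[50,25,20,20,20,20,20,20], newtons=35)

```text
t: 4.75
tcp_pos: [518.4, -284.0, 50.1]
ee_rot: [[-0.948, 0.318, 0.001], [0.318, 0.948, -0.001], [-0.001, -0.0, -1.0]]
contact_force: [-0.2, 0.2, 5.1]
finger_gap: 27.4
```

Call:
apply_moves(delta_rot=[[0,0,0],[0,0,0],[0,0,0],[0,0,0],[0,0,0],[0,0,0],[0,0,0],[0,0,0]], dp=[[0,0,-0.005],[0,0,-0.01],[0,0,-0.015],[0,0,-0.02],[0,0,-0.02],[0,0,-0.02],[0,0,-0.01],[0,0,0]], claw=[10,10,10,10,10,10,10,10])

```text
t: 5.42
tcp_pos: [519.8, -284.9, 152.5]
ee_rot: [[-0.948, 0.318, 0.005], [0.318, 0.948, -0.003], [-0.006, -0.002, -1.0]]
contact_force: [1.0, 0.4, -0.2]
finger_gap: 27.7
```

```bash
python3 - <<'E'
from h import *
o=env.observe(); print(o['t'],o['tcp_pos'],o['contact_force'],o['finger_gap'])
im=env.snapshot("wrist")[:,:,::-1]; cv2.imwrite("pics/w3.png",im)
d=np.array([657,4,0])-o['tcp_pos']; print(o['ee_rot'].T@d)
for p,z in(((312,98),70),((249,88),100),((412,95),20)): print(ray("top",p,z))
E
```

```text
5.4167 [ 519.83653141 -284.90865201  152.53757975] [ 0.96950626  0.42332229 -0.18413643] 27.671269926919628
[-37.21388577 317.76579128 152.28187075]
[755.55464707 -57.29280471  70.        ]
[764.65298421  80.6716852  100.        ]
[ 785.42288536 -294.35760553   20.        ]
```

View pics/w3.png

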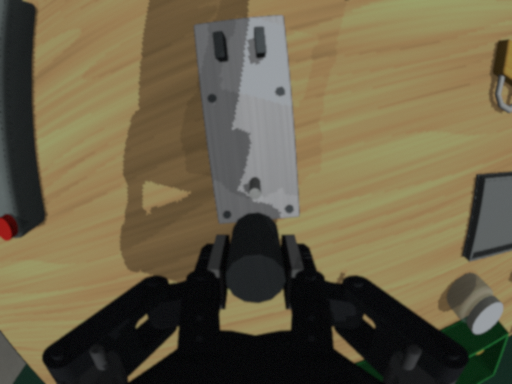

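The cap is held in the jaws at (255,270), and the bare spindle shows at (254,185). Next, to the tray.

Call:
apply_moves(delta_rot=[[0,0,0],[0,0,0],[0,0,0],[0,0,0],[0,0,0],[0,0,0],[0,0,0],[0,0,0],[0,0,0],[0,0,0]], dp=[[-0.0033,0.012,0],[-0.0033,0.022,0],[-0.0033,0.03,0],[-0.0033,0.03,0],[-0.0033,0.03,0],[-0.0033,0.03,0],[-0.0033,0.03,0],[-0.0033,0.03,0],[-0.0033,0.03,0],[-0.0033,0.03,0]], claw=[10,10,10,10,10,10,10,10,10,10])

```text
t: 6.3
tcp_pos: [635.5, -31.8, 146.8]
ee_rot: [[-0.948, 0.318, -0.004], [0.318, 0.948, 0.001], [0.004, -0.0, -1.0]]
contact_force: [0.5, 0.3, -0.8]
finger_gap: 27.6
```

Call:
apply_moves(delta_rot=[[0,0,0],[0,0,0],[0,0,0],[0,0,0],[0,0,0],[0,0,0]], dp=[[-0.0033,0.025,0],[-0.003,0.018,0],[0,0,0.02],[0,0,0.02],[0,0,0],[0,0,0]], claw=[10,10,10,10,10,10])

```text
t: 6.8
tcp_pos: [653.2, 5.3, 105.7]
ee_rot: [[-0.948, 0.318, -0.007], [0.318, 0.948, 0.001], [0.007, -0.002, -1.0]]
contact_force: [-0.5, -0.1, -0.9]
finger_gap: 27.3
```

```bash
python3 - <<'E'
from h import *
o=env.observe(); print(o['t'],o['tcp_pos'],o['contact_force'],o['finger_gap'])
im=env.snapshot("wrist")[:,:,::-1]; cv2.imwrite("pics/w4.png",im)
d=np.array([657,4,44])-o['tcp_pos']; print(o['ee_rot'].T@d)
E
```

```text
6.8 [653.23032149   5.33216579 105.70372806] [-0.47975922 -0.07013404 -0.89562564] 27.3079521914811
[-4.44586920e+00  4.09497742e-02  6.16730717e+01]
```

View pics/w4.png

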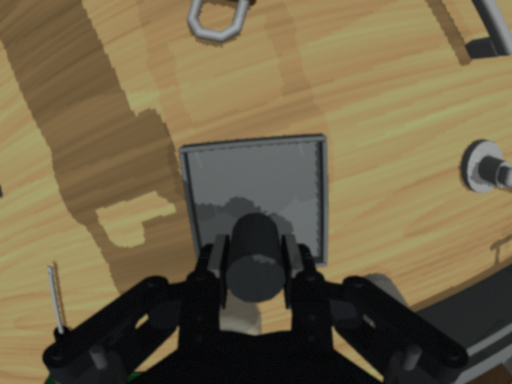

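The cap is over the tray (corners (183,147) and (325,135), with the cap near the centre). I descend and watch the force.

Call:
apply_moves(delta_rot=[[0,0,0],[0,0,0],[0,0,0],[0,0,0],[0,0,0],[0,0,0],[0,0,0],[0,0,0]], dp=[[0,0,0],[0,0,0.01],[0,0,0.015],[0,0,0.015],[0,0,0.012],[0,0,0.006],[0,0,0],[0,0,0]], claw=[10,10,10,10,10,10,10,10])

```text
t: 7.52
tcp_pos: [655.4, 4.3, 50.1]
ee_rot: [[-0.948, 0.318, -0.002], [0.318, 0.948, 0.0], [0.002, -0.001, -1.0]]
contact_force: [0.1, 0.2, -0.5]
finger_gap: 27.6
```

Call:
apply_moves(delta_rot=[[0,0,0],[0,0,0],[0,0,0],[0,0,0]], dp=[[0,0,0.003],[0,0,0.002],[0,0,0.001],[0,0,0]], claw=[10,10,10,10])

```text
t: 7.85
tcp_pos: [656.2, 4.3, 45.5]
ee_rot: [[-0.948, 0.318, 0.0], [0.318, 0.948, -0.0], [-0.0, 0.0, -1.0]]
contact_force: [-0.2, 0.1, -1.4]
finger_gap: 27.6
```

Call:
apply_moves(delta_rot=[[0,0,0],[0,0,0],[0,0,0]], dp=[[0,0,0.001],[0,0,0.001],[0,0,0]], claw=[10,10,10])

```text
t: 8.1
tcp_pos: [656.0, 4.3, 43.3]
ee_rot: [[-0.948, 0.318, -0.0], [0.318, 0.948, 0.0], [0.0, 0.0, -1.0]]
contact_force: [-0.2, -0.2, -0.8]
finger_gap: 27.3
```

Call:
apply_moves(delta_rot=[[0,0,0],[0,0,0],[0,0,0]], dp=[[0,0,0.001],[0,0,0.001],[0,0,0]], claw=[10,10,10])

```text
t: 8.35
tcp_pos: [656.3, 4.3, 42.1]
ee_rot: [[-0.948, 0.318, 0.0], [0.318, 0.948, -0.0], [-0.0, -0.0, -1.0]]
contact_force: [-0.8, 0.5, 3.9]
finger_gap: 27.6
```

Contact at 4 N. I release, retreat upward, and check.

Call:
apply_moves(delta_rot=[[0,0,0],[0,0,0],[0,0,0],[0,0,0],[0,0,0],[0,0,0],[0,0,0],[0,0,0],[0,0,0],[0,0,0]], dp=[[0,0,0],[0,0,0],[0,0,0],[0,0,0],[0,0,-0.005],[0,0,-0.015],[0,0,-0.025],[0,0,-0.025],[0,0,-0.025],[0,0,-0.02]], claw=[40,50,60,60,60,60,60,60,80,100])

```text
t: 9.18
tcp_pos: [657.3, 4.2, 160.1]
ee_rot: [[-0.948, 0.318, 0.004], [0.318, 0.948, -0.0], [-0.004, 0.001, -1.0]]
contact_force: [0.6, 0.6, 0.4]
finger_gap: 73.8
```

```bash
python3 - <<'E'
from h import *
o=env.observe(); print(o['t'],o['tcp_pos'],o['contact_force'],o['finger_gap'])
im=env.snapshot("wrist")[:,:,::-1]; cv2.imwrite("pics/w5.png",im)
d=np.array([493,209.5,0])-o['tcp_pos']; print(o['ee_rot'].T@d)
E
```

```text
9.1833 [657.25032501   4.23026605 160.06814373] [0.60694478 0.61011059 0.41744103] 73.75771736900573
[221.59218658 142.18698109 159.42210899]
```

View pics/w5.png

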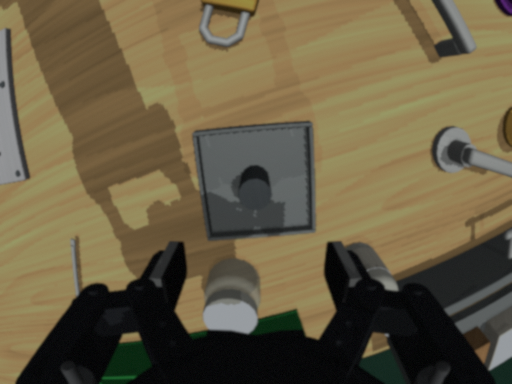

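The cap stands upright in the middle of the tray at (254,185). Now to the lever: translate, then turn the jaws across its arm.

Call:
apply_moves(delta_rot=[[0,0,0],[0,0,0],[0,0,0],[0,0,0],[0,0,0],[0,0,0],[0,0,0],[0,0,0],[0,0,0],[0,0,0]], dp=[[0.01,0.0064,0],[0.02,0.0128,0],[0.0256,0.0164,0],[0.0256,0.0164,0],[0.0256,0.0164,0],[0.0256,0.0164,0],[0.0256,0.0164,0],[0.0256,0.0164,0],[0.022,0.0141,0],[0.016,0.0103,0]], claw=[100,100,100,100,100,100,100,100,100,100])

```text
t: 10.07
tcp_pos: [487.5, 210.9, 155.1]
ee_rot: [[-0.948, 0.317, -0.004], [0.317, 0.948, -0.0], [0.003, -0.001, -1.0]]
contact_force: [-0.2, -0.3, -0.3]
finger_gap: 85.2
```

Call:
apply_moves(delta_rot=[[0,0,-0.1],[0,0,-0.11],[0,0,-0.11],[0,0,-0.11],[0,0,-0.1],[0,0,-0.083],[0,0,0],[0,0,0],[0,0,0]], dp=[[0,0,0],[0,0,0],[0,0,0],[0,0,0],[0,0,0],[0,0,0],[0,0,0],[0,0,0],[0,0,0]], claw=[100,100,100,100,100,100,100,100,100])

```text
t: 10.82
tcp_pos: [490.3, 209.4, 155.8]
ee_rot: [[-0.959, -0.284, -0.001], [-0.284, 0.959, -0.0], [0.001, 0.0, -1.0]]
contact_force: [0.1, 0.3, -0.9]
finger_gap: 85.6
```

```bash
python3 - <<'E'
from h import *
o=env.observe(); print(o['t'],o['tcp_pos'],o['ee_rot'].round(3).tolist(),o['joints'].round(1))
im=env.snapshot("wrist")[:,:,::-1]; cv2.imwrite("pics/w6.png",im)
cv2.imwrite("pics/w6c.png",cv2.resize(im[60:330,150:400],None,fx=2.2,fy=2.2,interpolation=cv2.INTER_CUBIC))
E
```

```text
10.8167 [490.29458757 209.44418076 155.77273266] [[-0.959, -0.284, -0.001], [-0.284, 0.959, -0.0], [0.001, 0.0, -1.0]] [ 18.4  14.2 110.2   0.   55.7 -88. ]
```

View pics/w6.png

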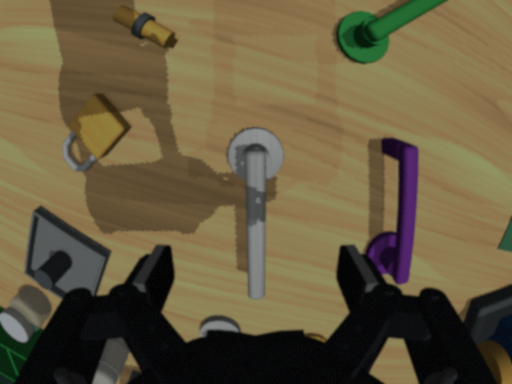

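The wrist view shows the grey lever between the jaws, running vertically: rose (255,153), far end (257,298). I enlarge it to refine the pose.

```bash
python3 - <<'E'
import cv2
im=cv2.imread("pics/w6.png")
cv2.imwrite("pics/w6c.png",cv2.resize(im[120:310,205:305],None,fx=3.1,fy=3.1,interpolation=cv2.INTER_CUBIC))
E
```

```text
(no output)
```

View pics/w6c.png

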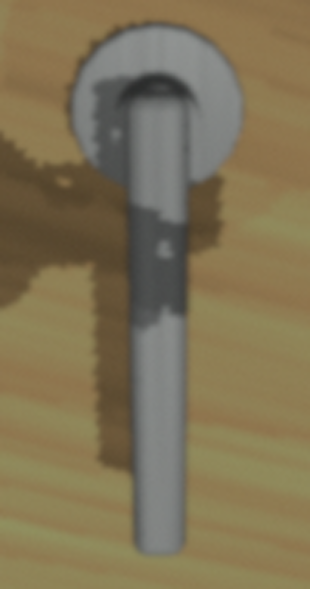

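```bash
python3 - <<'E'
from h import *
o=env.observe()
W=lambda p:uc(p,(205,120),3.1)
l=wray(W((72,105)),o,12);r=wray(W((243,105)),o,12);t=wray(W((157,25)),o,12)
print("disc",l,r,np.linalg.norm(l-r),(l+r)/2,"top",t)
n=wray(W((160,97)),o,54);e=wray(W((160,550)),o,54)
print("arm",n,e,np.linalg.norm(e-n),np.degrees(np.arctan2(*(e-n)[:2][::-1])))
y=np.arctan2(*(e-n)[:2][::-1]);ux=np.array([np.cos(y),np.sin(y),0])
print("org from near",n+12*ux,"from end",e-130*ux,"from disc top",t+26*ux)
E
```

```text
disc [469.4768572  176.94887406  12.        ] [455.14454507 225.25397512  12.        ] 50.38648588018889 [462.31070114 201.10142459  12.        ] top [439.76806198 194.25536246  12.        ]
arm [452.69872841 198.82851322  54.        ] [584.4835796  238.14251481  54.        ] 137.52395327232142 16.610872315538618
org from near [464.19794856 202.25895576  54.        ] from end [459.90869467 200.97938733  54.        ] from disc top [464.68303897 201.68798795  12.        ]
```

Refined lever origin: (464.5, 201.7), yaw 16.6°, which puts the balance point at (492.3, 210.0, 46). I descend.

Call:
apply_moves(delta_rot=[[0,0,0],[0,0,0],[0,0,0],[0,0,0],[0,0,0],[0,0,0],[0,0,0],[0,0,0],[0,0,0],[0,0,0]], dp=[[-0.001,0,0.01],[-0.001,0,0.02],[0,0,0.02],[0,0,0.02],[0,0,0.02],[0,0,0.012],[0,0,0.006],[0,0,0.002],[0,0,0],[0,0,0]], claw=[100,100,100,100,100,100,100,100,100,100])

```text
t: 11.7
tcp_pos: [494.0, 210.3, 47.1]
ee_rot: [[-0.959, -0.285, 0.002], [-0.285, 0.959, 0.001], [-0.002, 0.0, -1.0]]
contact_force: [-0.1, -0.3, -0.2]
finger_gap: 85.2
```

```bash
python3 - <<'E'
from h import *
o=env.observe(); print(o['t'],o['tcp_pos'],o['contact_force'])
im=env.snapshot("wrist")[:,:,::-1]; cv2.imwrite("pics/w7.png",im)
E
```

```text
11.7 [493.99267217 210.27868062  47.06593852] [-0.09531828 -0.28027579 -0.15175576]
```

View pics/w7.png

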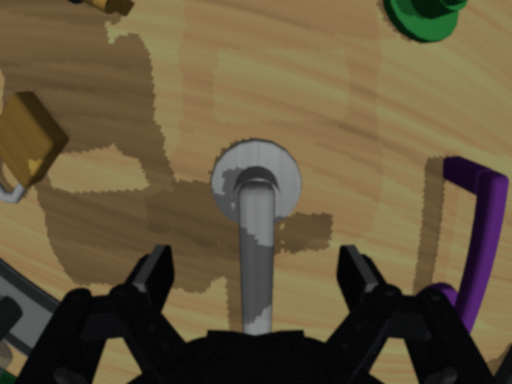

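The bar is centred between the open jaws at column 257. I close on it.

Call:
apply_moves(delta_rot=[[0,0,0],[0,0,0],[0,0,0],[0,0,0],[0,0,0],[0,0,0],[0,0,0],[0,0,0],[0,0,0]], dp=[[0.0015,0,0.001],[0,0,0],[0,0,0],[0,0,0],[0,0,0],[0,0,0],[0,0,0],[0,0,0],[0,0,0]], claw=[80,55,35,25,15,5,0,0,0], newtons=80)

```text
t: 12.5
tcp_pos: [491.7, 209.7, 45.5]
ee_rot: [[-0.958, -0.285, 0.0], [-0.285, 0.958, 0.0], [-0.0, 0.0, -1.0]]
contact_force: [-2.2, 1.5, 2.8]
finger_gap: 14.7
```

Call:
apply_moves(delta_rot=[[0,0,0],[0,0,0],[0,0,0],[0,0,0],[0,0,0],[0,0,0],[0,0,0],[0,0,0]], dp=[[0,0,0],[0,0,0],[0,0,-0.003],[0,0,-0.006],[0,0,-0.01],[0,0,-0.01],[0,0,-0.004],[0,0,0]], claw=[0,0,0,0,0,0,0,0])

```text
t: 13.17
tcp_pos: [493.2, 210.0, 80.2]
ee_rot: [[-0.958, -0.285, 0.004], [-0.285, 0.958, 0.001], [-0.004, 0.0, -1.0]]
contact_force: [0.8, -0.7, -4.4]
finger_gap: 14.8
```

```bash
python3 - <<'E'
from h import *
o=env.observe(); print(o['t'],o['tcp_pos'],o['contact_force'],o['ft_torque'],o['finger_gap'],o['joints'])
im=env.snapshot("wrist")[:,:,::-1]; cv2.imwrite("pics/w8.png",im)
im=env.snapshot("scene")[:,:,::-1]; cv2.imwrite("pics/s8.png",cv2.resize(im[50:220,180:360],None,fx=3.3,fy=3.3,interpolation=cv2.INTER_CUBIC))
E
```

```text
13.1667 [493.172281   210.01245073  80.15267533] [ 0.77141952 -0.71644411 -4.35646849] [-0.03858625 -0.02888543 -0.04066455] 14.78423463199365 [ 1.84128489e+01  2.10309746e+01  1.11955593e+02 -3.52839140e-03
  4.67891864e+01 -8.81540416e+01]
```

View pics/w8.png

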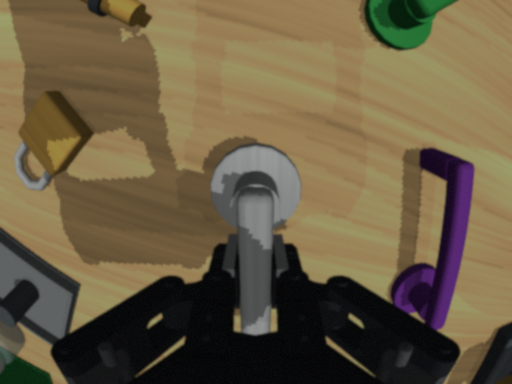

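View pics/s8.png

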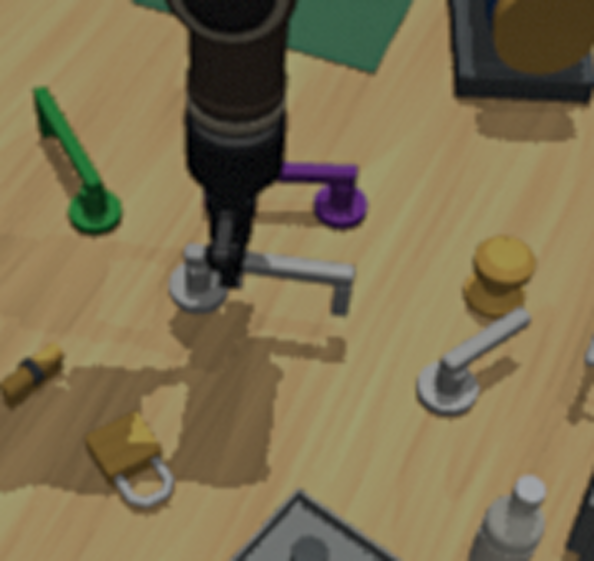

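The lever is lifted level: about 4.4 N, near-zero moment, gap 14.8 mm. I raise it higher, carry it to the jig, then swing it round.

Call:
apply_moves(delta_rot=[[0,0,0],[0,0,0],[0,0,0],[0,0,0],[0,0,0],[0,0,0],[0,0,0],[0,0,0],[0,0,0]], dp=[[0,0,-0.007],[0,0,-0.013],[0,0,-0.018],[0,0,-0.02],[0,0,-0.02],[0,0,-0.02],[0,0,-0.015],[0,0,-0.01],[0,0,0]], claw=[0,0,0,0,0,0,0,0,0])

```text
t: 14.02
tcp_pos: [493.2, 210.1, 203.9]
ee_rot: [[-0.958, -0.285, 0.005], [-0.285, 0.958, 0.002], [-0.005, 0.0, -1.0]]
contact_force: [-0.1, 0.1, -4.0]
finger_gap: 14.2
```

Call:
apply_moves(delta_rot=[[0,0,0],[0,0,0],[0,0,0],[0,0,0],[0,0,0],[0,0,0],[0,0,0],[0,0,0],[0,0,0],[0,0,0]], dp=[[0.002,-0.0067,0],[0.004,-0.0133,0],[0.006,-0.02,0],[0.007,-0.0233,0],[0.007,-0.0233,0],[0.007,-0.0233,0],[0.007,-0.0233,0],[0.007,-0.0233,0],[0.007,-0.0233,0],[0.007,-0.0233,0]], claw=[0,0,0,0,0,0,0,0,0,0])

```text
t: 14.85
tcp_pos: [489.2, -4.0, 199.3]
ee_rot: [[-0.958, -0.285, -0.004], [-0.285, 0.958, 0.0], [0.004, 0.001, -1.0]]
contact_force: [0.4, -0.2, -4.6]
finger_gap: 15.0
```

Call:
apply_moves(delta_rot=[[0,0,0],[0,0,0],[0,0,0],[0,0,0],[0,0,0],[0,0,0],[0,0,0],[0,0,0],[0,0,0],[0,0,0]], dp=[[0.007,-0.0233,0],[0.007,-0.0233,0],[0.007,-0.0233,0],[0.007,-0.0233,0],[0.007,-0.0233,0],[0.007,-0.0233,0],[0.007,-0.0233,0],[0.007,-0.0233,0],[0.007,-0.0233,0],[0.007,-0.0233,0]], claw=[0,0,0,0,0,0,0,0,0,0])

```text
t: 15.68
tcp_pos: [488.6, -246.6, 199.0]
ee_rot: [[-0.959, -0.285, -0.004], [-0.285, 0.959, 0.002], [0.003, 0.003, -1.0]]
contact_force: [0.6, 0.1, -4.1]
finger_gap: 14.9
```

Call:
apply_moves(delta_rot=[[0,0,0],[0,0,0],[0,0,0],[0,0,0.03],[0,0,0.06],[0,0,0.09],[0,0,0.11],[0,0,0.11],[0,0,0.11],[0,0,0.11]], dp=[[0.005,-0.016,0],[0.003,-0.009,0],[0,0,0],[0,0,0],[0,0,0],[0,0,0],[0,0,0],[0,0,0],[0,0,0],[0,0,0]], claw=[0,0,0,0,0,0,0,0,0,0])

```text
t: 16.52
tcp_pos: [489.2, -270.1, 200.2]
ee_rot: [[-0.944, 0.329, -0.002], [0.329, 0.944, 0.002], [0.003, 0.001, -1.0]]
contact_force: [0.1, -0.3, -3.6]
finger_gap: 14.9
```

Call:
apply_moves(delta_rot=[[0,0,0.11],[0,0,0.11],[0,0,0.11],[0,0,0.11],[0,0,0.11],[0,0,0.11],[0,0,0.11],[0,0,0.11],[0,0,0.11],[0,0,0.11]], dp=[[0,0,0],[0,0,0],[0,0,0],[0,0,0],[0,0,0],[0,0,0],[0,0,0],[0,0,0],[0,0,0],[0,0,0]], claw=[0,0,0,0,0,0,0,0,0,0])

```text
t: 17.35
tcp_pos: [489.2, -270.1, 200.1]
ee_rot: [[-0.135, 0.991, -0.002], [0.991, 0.135, 0.002], [0.002, -0.002, -1.0]]
contact_force: [-0.3, -0.1, -4.7]
finger_gap: 14.3
```

Call:
apply_moves(delta_rot=[[0,0,0.11],[0,0,0.11],[0,0,0.11],[0,0,0.11],[0,0,0.11],[0,0,0.11],[0,0,0.11],[0,0,0.11],[0,0,0.11],[0,0,0.11]], dp=[[0,0,0],[0,0,0],[0,0,0],[0,0,0],[0,0,0],[0,0,0],[0,0,0],[0,0,0],[0,0,0],[0,0,0]], claw=[0,0,0,0,0,0,0,0,0,0])

```text
t: 18.18
tcp_pos: [489.2, -270.1, 200.2]
ee_rot: [[0.822, 0.57, -0.002], [0.57, -0.822, 0.002], [-0.001, -0.003, -1.0]]
contact_force: [-0.5, 0.2, -4.6]
finger_gap: 14.6
```

Call:
apply_moves(delta_rot=[[0,0,0.11],[0,0,0.11],[0,0,0.11],[0,0,0.11],[0,0,0.11],[0,0,0.11],[0,0,0.08],[0,0,0.05],[0,0,0],[0,0,0]], dp=[[0,0,0],[0,0,0],[0,0,0],[0,0,0],[0,0,0],[0,0,0],[0,0,0],[0,0,0],[0,0,0],[0,0,0]], claw=[0,0,0,0,0,0,0,0,0,0])

```text
t: 19.02
tcp_pos: [489.4, -270.7, 200.5]
ee_rot: [[0.984, -0.176, -0.002], [-0.176, -0.984, 0.002], [-0.002, -0.001, -1.0]]
contact_force: [-0.1, 1.2, -3.0]
finger_gap: 14.5
```

```bash
python3 - <<'E'
from h import *
o=env.observe(); R=o['ee_rot'];print(o['t'],o['tcp_pos'],R.round(3).tolist(),o['joints'].round(1)); print(np.degrees(np.arctan2(R[1,0],R[0,0])))
im=env.snapshot("wrist")[:,:,::-1]; cv2.imwrite("pics/w9.png",im)
j=np.array([518.6,-284,0]); tgt=j+Rz(np.radians(167))@[29,0,123]; print(tgt, R.T@(tgt-o['tcp_pos']))
E
```

```text
19.0167 [ 489.39166502 -270.67654476  200.45751444] [[0.984, -0.176, -0.002], [-0.176, -0.984, 0.002], [-0.002, -0.001, -1.0]] [-33.4  13.6 105.    0.   61.5  66.7]
-10.13826987934054
[ 490.34326812 -277.47641942  123.        ] [ 2.27369021  6.6206246  77.44551666]
```

View pics/w9.png

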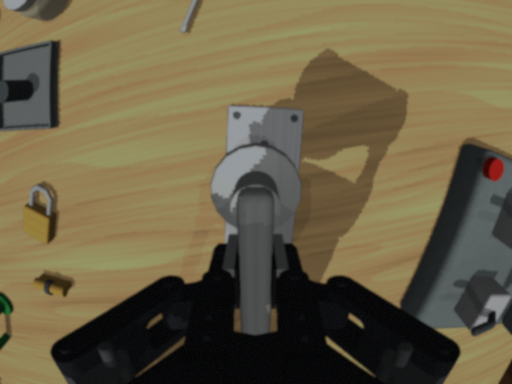

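The lever now lies over the jig. It still needs 2.9° of turn, a few mm of shift, and 77 mm of descent.

Call:
apply_moves(delta_rot=[[0,0,0.03],[0,0,0.02],[0,0,0],[0,0,0],[0,0,0],[0,0,0],[0,0,0],[0,0,0],[0,0,0],[0,0,0]], dp=[[0,0,0],[0,0,0],[0.0025,0.0065,0],[0,0,0.01],[0,0,0.015],[0,0,0.015],[0,0,0.015],[0,0,0.012],[0,0,0.005],[0,0,0.002]], claw=[0,0,0,0,0,0,0,0,0,0])

```text
t: 19.9
tcp_pos: [489.9, -278.4, 125.5]
ee_rot: [[0.974, -0.227, -0.003], [-0.227, -0.974, 0.002], [-0.003, -0.001, -1.0]]
contact_force: [0.0, 1.2, -4.4]
finger_gap: 14.4
```

Call:
apply_moves(delta_rot=[[0,0,0],[0,0,0],[0,0,0],[0,0,0],[0,0,0],[0,0,0]], dp=[[0,0,0.002],[0,0,0],[0,0,0],[0,0,0],[0,0,0],[0,0,0]], claw=[0,0,0,0,0,0])

```text
t: 20.4
tcp_pos: [491.2, -279.1, 125.9]
ee_rot: [[0.974, -0.227, 0.001], [-0.227, -0.974, -0.001], [0.001, 0.0, -1.0]]
contact_force: [0.6, -0.5, -4.5]
finger_gap: 14.4
```

```bash
cat > chk.py <<'E'
from h import *
o=env.observe(); R=o['ee_rot'];print(o['t'],o['tcp_pos'],R.round(4).tolist()); print(np.degrees(np.arctan2(R[1,0],R[0,0])),o['contact_force'],o['ft_torque'],o['qvel'].round(2))
import sys; k=sys.argv[1]
w=env.snapshot("wrist")[:,:,::-1]; s=env.snapshot("scene")[:,:,::-1]; t=env.snapshot("top")[:,:,::-1]
cv2.imwrite(f"pics/w{k}.png",w)
cv2.imwrite(f"pics/s{k}.png",cv2.resize(s[200:350,70:230],None,fx=4,fy=4,interpolation=cv2.INTER_CUBIC))
cv2.imwrite(f"pics/t{k}.png",cv2.resize(t[150:300,360:460],None,fx=4,fy=4,interpolation=cv2.INTER_CUBIC))
cv2.imwrite(f"pics/sf{k}.png",s)
j=np.array([518.6,-284,0]); tgt=j+Rz(np.radians(167))@[29,0,123]; print(tgt, R.T@(tgt-o['tcp_pos']))
E
python3 chk.py 10
```

```text
20.4 [ 491.20743107 -279.13050832  125.87161048] [[0.9739, -0.2271, 0.0009], [-0.2271, -0.9739, -0.0006], [0.001, 0.0004, -1.0]]
-13.128432847400616 [ 0.62717146 -0.49623005 -4.5241402 ] [-0.03256764 -0.05432698 -0.0214762 ] [ 0.04  0.21  0.25 -0.04  0.05  0.1 ]
[ 490.34326812 -277.47641942  123.        ] [-1.22012522 -1.41573806  2.86982833]
```

View pics/w10.png

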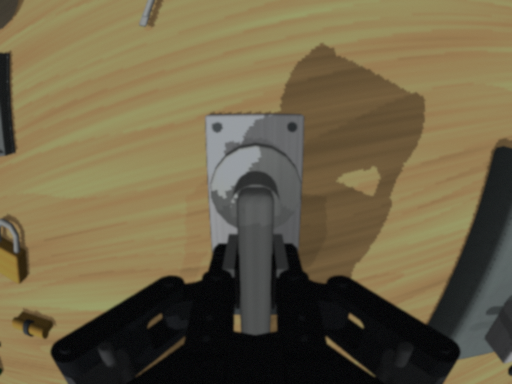

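View pics/s10.png

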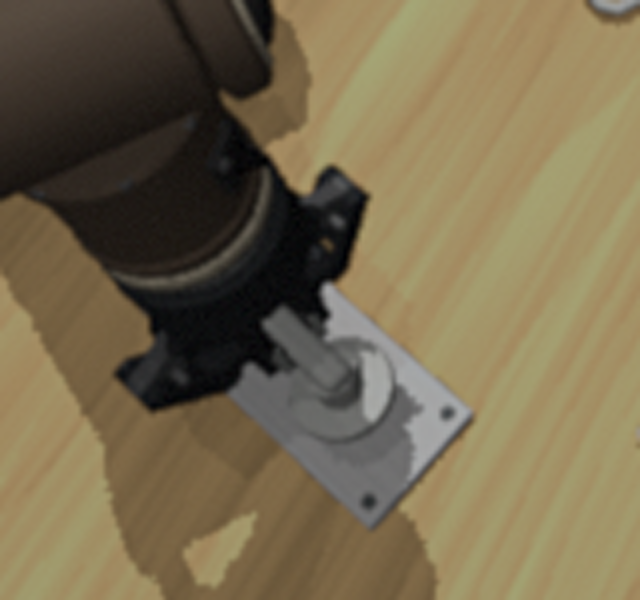

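View pics/t10.png

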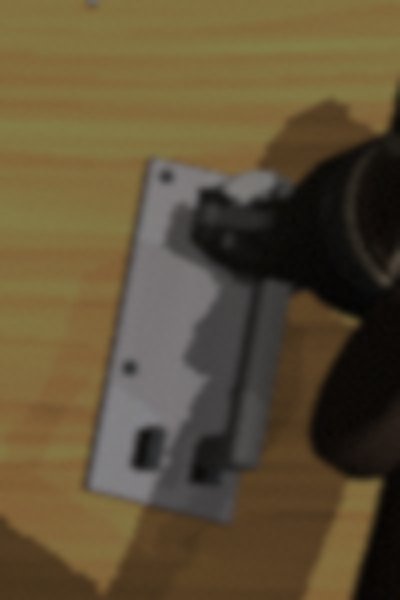

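I fine-correct by (-1, -1.5, +3) mm in tool axes, let it settle, and check the rose by camera.

Call:
apply_moves(delta_rot=[[0,0,0.0],[0,0,0],[0,0,0],[0,0,0],[0,0,0],[0,0,0],[0,0,0]], dp=[[-0.0005,-0.0015,0.0015],[0,0,0.0015],[0,0,0],[0,0,0],[0,0,0],[0,0,0],[0,0,0]], claw=[0,0,0,0,0,0,0])

```text
t: 21.13
tcp_pos: [490.8, -277.4, 122.3]
ee_rot: [[0.974, -0.227, 0.0], [-0.227, -0.974, -0.0], [0.0, 0.0, -1.0]]
contact_force: [-0.8, 0.3, -4.3]
finger_gap: 14.5
```

```bash
python3 chk.py 11; python3 - <<'E'
import cv2
w=cv2.imread("pics/w11.png"); cv2.imwrite("pics/w11c.png",cv2.resize(w[100:340,190:320],None,fx=2.5,fy=2.5,interpolation=cv2.INTER_CUBIC))
E
```

```text
21.1333 [ 490.79262133 -277.41344923  122.30633701] [[0.9738, -0.2272, 0.0001], [-0.2272, -0.9738, -0.0001], [0.0001, 0.0001, -1.0]]
-13.131853609291861 [-0.8016985   0.28007821 -4.2915808 ] [-0.01602458  0.02420082  0.08073563] [ 0.   -0.01 -0.07  0.18  0.11  0.02]
[ 490.34326812 -277.47641942  123.        ] [-0.42324704  0.16345031 -0.69368426]
```

View pics/w11c.png

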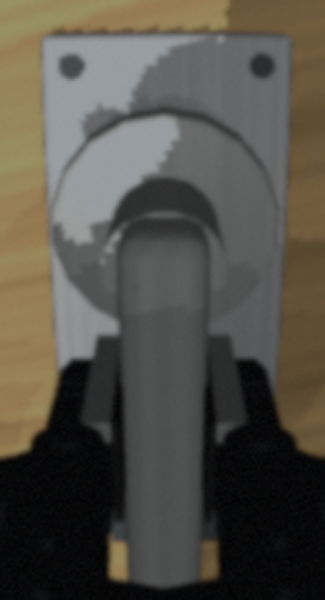

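View pics/s11.png

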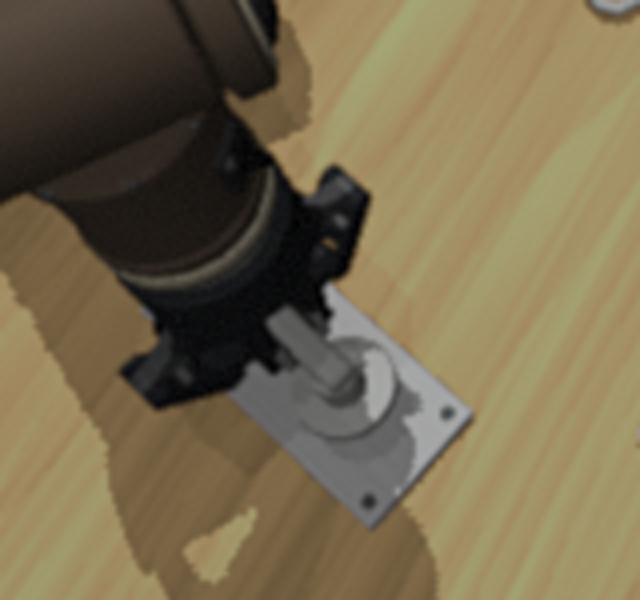

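View pics/sf11.png

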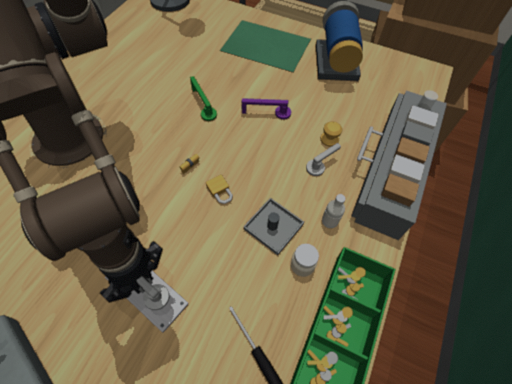

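```bash
python3 - <<'E'
from h import *
o=env.observe(); R=o['ee_rot'];p=o['tcp_pos']
def L(l): # lever-local -> world assuming grip at x=28.4,z=45.5
    l=np.array(l,float)-[28.4,0,45.5]; return p+R@(np.array([-1,1,-1])*l)
def circ(z,r=26): return [L((r*np.cos(a),r*np.sin(a),z)) for a in np.linspace(0,6.283,180)]
q=np.array([wproj(X,o) for X in circ(12)]); c=(q+.5-[190,100])*2.5-.5
print("pred wrist crop L/R/top",c[:,0].min(),c[:,0].max(),c[:,1].min(), "obs 50 277 112")
print("near arm edge pred",(wproj(L((-12,0,54)),o)+.5-[190,100])*2.5)
s=np.array([proj("scene",X) for X in circ(12)]); c=(s+.5-[70,200])*4-.5
print("scene pred L/R/bot",c[:,0].min(),c[:,0].max(),c[:,1].max())
s=np.array([proj("scene",X) for X in circ(0)]); c=(s+.5-[70,200])*4-.5
print("scene underside L/R/bot",c[:,0].min(),c[:,0].max(),c[:,1].max())
print("rose",L((0,0,0)),"end",L((122,0,0)), "saddle",np.array([518.6,-284,42])+Rz(np.radians(167))@[122,0,0])
E
```

```text
pred wrist crop L/R/top 43.83139575912968 277.3460785708239 112.21405092984381 obs 50 277 112
near arm edge pred [160.0375196  238.79280157]
scene pred L/R/bot 289.5580108811479 393.48827756382843 439.06540683792196
scene underside L/R/bot 295.2746562713686 397.6964191150055 444.53972639178255
rose [ 518.43901782 -283.87164945   76.84139152] end [ 399.63171561 -256.14395971   76.82859377] saddle [ 399.7268521  -256.55597137   42.        ]
```

The wrist prediction matches the observed rose edges within about 1 to 2 mm, and the scene view agrees. The rose is centred on the spindle axis with its underside at z ≈ 76.8, and the bent end is over the saddle. The cap stands in the tray at scene pixel (272,220), and everything else is where it was. I hand in.

```bash
python3 -c "
from rig import env
o=env.observe();print(o['t'],o['tcp_pos'],o['finger_gap'])
print(env.sign_off())"
```

```text
21.2833 [ 490.77795426 -277.41435266  122.33841209] 14.677590039091132
the job is handed in; nothing more can be done
None
```

The cap is off the spindle and standing open end down near the middle of the grey tray. The long grey lever is held over the jig with 80 N, gripped about 0.6 mm from its balance point, and I handed the job in at t = 21.3 s.

What the last checks showed:
- **Rose:** by the measured arm pose, it sits within about 0.3 mm of the spindle axis. Its underside is at about 76.8 mm, 29.8 mm above the spindle's tip.
- **Bent-back end:** by the same calculation, it is within about 0.5 mm of the saddle's middle, and its underside is about 35 mm above the cheeks' tops.
- **Level and still:** tool tilt was under 0.1° and the joint speeds were near zero. The wrist carried about 4.3 N, which is the lever's weight.
- **Rose by camera:** the wrist view agreed on two edges of the rose. The third, its left edge, was off by 6 px in a 2.5x crop, about 1.5 mm, in partial shadow. The scene view agreed within about 1 px in the original picture.
- **Not seen directly:** in the final views I checked, the gripper hides the bent end, so its position comes from the arm pose and the given lever sizes.
- **Everything else:** the last scene picture shows the other items where they were at the start.

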